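# Set the print-squaring tray's sprung guide to the middle stop

## Robot

A 6-joint arm with a two-finger parallel gripper is mounted at the origin on the work surface. World frame = base frame: x ahead of the robot, y to its left, z up, the work surface at z = 0. Lengths are in m, angles in degrees, forces in N, time in s.
With the tool pointing down it reaches from about 0.3 to 0.75 m from the base axis. Payload 8.5 kg.
Tool frame: the origin (TCP) lies midway between the tips of the shut fingers; the grasp point (between the pads) lies 19 mm behind it; z points along the fingers, y is the direction in which the jaws open and shut (so a half turn about z gives the same grasp; the last joint's range is limited). The gripper opens to 85 mm and grips with 20 to 120 N. Pads are 22 mm wide; open, the fingers measure 114 mm over their backs; the gripper's body (76 mm by 85 mm) begins 54 mm behind the grasp point. The pads swing forward as they close: fully open they stand 13 mm farther back than shut.
Start: joints at [57.049, 21.807, 74.336, -0, 83.858, -12.336], TCP at [0.194, 0.515, 0.231] pointing down, gripper open.
Joint ranges: [-178.18, 178.18], [-50.72, 133.34], [12.68, 142.11], [-81.47, 261.47], [9.98, 163.14], [-165.26, 165.26]. Speed limits (degrees/s): [136.94, 136.94, 180, 180, 180, 180].

## Interface

Orientations are given as a 3x3 rotation matrix whose columns are the frame's x, y, z axes.
In Python, from rig import env, viewer, ticket gives the robot as it stands. The module is installed in compiled form; this text tells all that it offers.
- The arm moves only by the shell command python3 -m pendant 'ROWS' [FORCE]. ROWS is JSON, a list of rows, each a list of 3 entries, a list of its own where there are three numbers: the shift along the world's x, y, z in mm, then the turn about the world's z in rad, then the opening, from -1 (shut) to 1 (fully open). A call has 1 to 12 rows; each row shifts and turns the pose as measured when the row begins; what a row does not reach is not made up. A row lasts 1/8 s, in which the tool goes at most 62.5 mm and 10.7 degrees, less where a joint would pass 70% of its speed; a pose out of reach is approached as far as the arm can. A call with a gripper value outside its range is refused whole. The fingers move at their own pace and stop on an object; FORCE is the grip in N (left out, the last holds). Time passes only in rows, so rows that do not move let the fingers close. It gives the time, the measured TCP pose, the force and the opening at its end, in the units of the state.
- env.observe(): the state, without advancing time (a new reading comes with each control period).
- viewer.get_image(name): name is "scene" or "top" or "wrist"; returns (picture, depth): 384x512x3 uint8, red, green, blue; 384x512 float32, m along the optical axis (not along the pixel's ray), 0 where there is no reading.
- viewer.camera_params(name): a dict with "fx", "fy", "cx", "cy" (pixels), "rvec" (rotation vector, rad) and "tvec" (3), from world to camera coordinates, as OpenCV has them; the wrist camera has in their place "T_tool_cam" (4x4, takes a point from camera to tool coordinates, whose origin is the TCP and whose axes are the flange's). Camera axes: x right, y down, z forward; pixel columns grow to the right and rows downward; lengths in m; the calibration is good to about 2 mm. A picture is of the moment at which its call begins: read the wrist's pose just before it. camera_params takes no time and is no camera call.
- ticket.close_job(): hands the job in, once; it reports no verdict.
The state is a dict: "time_s": time; "q": joint angles; "qvel": joint speeds; "joint_efforts": joint torques, N m; "position": TCP position; "tool_rot": TCP orientation; "ft_force": force on the tool from outside, world axes, zero at the start; "wrist_torque": the same for the moment, N m; "grip_width": finger opening in m.
Only numpy, scipy, OpenCV 4.12 (cv2) and the standard library are available. Lean on these libraries where they do the work, as an engineer would, in place of code of your own. Each camera call takes 0.05 s, during which the arm holds its last target. There are 200 camera calls.

## Task

Set the squaring tray for medium prints: with closed fingertips push the tray's sprung guide in past the first stop pin, but not past the second, then let it spring back so that it rests latched against the first pin, and move clear. Push gently, do not pinch or grip the guide, and leave the brass weight, the tape roll and the cutter where they are.

Things in the scene. Friction and masses are not known exactly. Their poses are not given: they have to be found in the camera images.
- tray: Grey print-squaring tray fixed to the bench, deck 360 x 200 x 12 mm; origin: centre of its underside, on the bench. Its level x axis points the way the guide is pushed, from the open end to the 40 mm high aluminium fence; y is to the left of that, z up. The deck is clear for 90 mm on the open-end side of the guide.
- guide: Sprung aluminium guide: plate 110 mm wide (tray y -70 to +40), 8 thick, top 66 mm above the bench, black rubber pad on its open-end side. Slides only along tray x, axes as the tray's. Starts at home, its origin (on the deck, in the plane of the pad's face) at tray x = -86 mm; travel 135. Spring pushes back 5 N at home, 7 at first pin, 10 at second; a pin adds 1 to 4. Over 40 N is too rough.
- push_pad (a point): Centre of the outer (pushed) face of the guide's rubber pad, 50 mm wide x 30 mm high, 47 mm above the bench; push here towards tray +x.
- tongue_edge (a point): Middle of the upright trailing edge of the steel tongue on the guide's left (+y) side, 42 mm above the bench, 10 mm ahead (tray +x) of the pad's face. The tongue's sloping nose presses a pin down as it rides over; once the edge is past, the pin springs up behind it and catches it on the way back.
- mid_flank (a point): First (middle) stop: point on the first pin's flank towards the fence, where the tongue's edge rests when latched (same tray x); axes as the tray's. The pin, 10 mm across, stands in a dark block on a track at tray y = +62 mm, clamped anywhere from 50 to 70 mm of guide travel, different every time.
- far_flank (a point): The same point on the second (far) stop's pin, always at 120 mm of guide travel. The tongue's edge must not be pushed past it.
- mid_pin (a joint): Height of the first pin: 0 = fully up (its top 52 mm above the bench), growing to 0.016 m as it is pressed down; a light spring (1.3 to 2.7 N) lifts it.
- weight: Brass print weight, a knob 38 mm across and 52 mm high, standing on the deck near the fence; origin at the centre of its underside. Bystander.
- tape: Roll of paper tape lying flat on the bench beside the tray, 72 mm across, 19 mm high; origin at the centre of its underside. Bystander.
- cutter: Closed snap-off cutter lying on the bench beside the tray, 125 x 22 x 14 mm; origin at the centre of its underside, x along it. Bystander.

How it is judged (in metres and radians):
On the way:
1. the fingers push the guide until its tongue is past the first pin and the pin has sprung up behind it (x of tongue_edge in the frame of mid_flank above 0.003 m and value of joint mid_pin below 0.003 m and contact force between the fingers and guide above 0.5 N), for 0.1 s.
At the end, for the whole second after the job is handed in: The guide rests still with its tongue's trailing edge within 3 mm of the first pin's flank, that pin is fully up (within 3 mm), and the weight, tape and cutter are within 20 mm of where they were (x of tongue_edge in the frame of mid_flank between -0.003 and 0.003 m and value of joint mid_pin below 0.003 m and linear speed of guide below 0.01 m/s and distance of each of weight, tape, cutter from where it was at the start of the episode below 0.02 m); the robot touches nothing.
It fails at once if the guide is pushed or pinched with more than 40 N (contact force between the fingers and guide above 40 N).
It fails at once if the guide is pushed past the second pin (x of tongue_edge in the frame of far_flank above 0.001 m).
It fails at once if the brass print weight is moved more than 20 mm or lifted (distance of weight from where it was at the start of the episode above 0.02 m).
It fails at once if the tape roll is moved more than 20 mm or lifted (distance of tape from where it was at the start of the episode above 0.02 m).
It fails at once if the cutter is moved more than 20 mm or lifted (distance of cutter from where it was at the start of the episode above 0.02 m).
It also fails if it takes over 32 s, if anything falls off the work surface, if the arm or the gripper's body presses on something with over 40 N, if the wrist force passes 120 N, or if a joint passes its speed limit or range.

## Working session

There is one attempt and no reset: what is moved stays moved. The work goes in short steps, Python scripts to look and compute and a shell command to move; the robot and the scene stay as the last step left them, time stands still between calls to the robot, and variables do not carry over. Pictures are saved under pics/ and viewed, about 8 in all and at most 12, crops included, and the job is handed in when it is done.

```bash
mkdir -p pics; cat > h.py <<'E'
import numpy as np,cv2
from rig import env,viewer,ticket
def snap(n,f):
    s=env.observe(); im,d=viewer.get_image(n); np.savez(f'pics/{f}.npz',im=im,d=d,p=s['position'],R=s['tool_rot'])
    cv2.imwrite(f'pics/{f}.png',im[:,:,::-1]); return im,d,s
def cam(n,s=None):
    c=viewer.camera_params(n); 
    if 'rvec' in c:
        R=cv2.Rodrigues(np.array(c['rvec'],float))[0]; t=np.array(c['tvec'],float).ravel()
        return c,R.T,-R.T@t
    T=np.array(c['T_tool_cam']); Rt=np.array(s['tool_rot']); p=np.array(s['position'])
    return c,Rt@T[:3,:3],Rt@T[:3,3]+p
def ray(C,u,v,z):
    c,R,o=C; d=R@np.array([(u-c['cx'])/c['fx'],(v-c['cy'])/c['fy'],1]); return o+d*(z-o[2])/d[2]
def pts(C,d):
    c,R,o=C; v,u=np.mgrid[:d.shape[0],:d.shape[1]]
    P=np.stack([(u-c['cx'])/c['fx']*d,(v-c['cy'])/c['fy']*d,d],-1); return P@R.T+o
E
python3 - <<'E'
from h import *
for n in('scene','top'):
    im,d,s=snap(n,n+'1'); C=cam(n); print(n,C[2],C[1][:,2],(d>0).mean())
a=np.hstack([cv2.imread(f'pics/{n}1.png') for n in('scene','top')])
print(env.observe())
E
```

```text
scene [0.94926625 0.1450487  0.66604016] [-0.52219994 -0.20174995 -0.82861582] 0.9960734049479166
top [0.53890991 0.01593426 0.80915586] [ 0.03364732  0.01414984 -0.9993336 ] 0.9962005615234375
{'time_s': 0.1, 'q': array([ 5.70486676e+01,  2.18368776e+01,  7.43775702e+01, -1.25339654e-04,
        8.38595602e+01, -1.23350777e+01]), 'qvel': array([-0.09931425, -0.07592311, -0.2067688 , -0.01584554,  0.00973768,
       -0.09175328]), 'joint_efforts': array([ 3.43468957e-03, -4.49215043e+01, -2.31660050e+01, -1.49919642e-04,
        3.65033324e-03, -3.06921140e-05]), 'position': array([0.19351199, 0.514558  , 0.23079261]), 'tool_rot': array([[-9.35959668e-01,  3.52106530e-01, -7.00755090e-04],
       [ 3.52107121e-01,  9.35959079e-01, -1.08507624e-03],
       [ 2.73815659e-04, -1.26232845e-03, -9.99999166e-01]]), 'ft_force': array([-0.28347863,  0.90709151, -0.37302345]), 'wrist_torque': array([0.04736331, 0.03256129, 0.05545489]), 'grip_width': 0.08532839531863337}
```

View pics/top1.png

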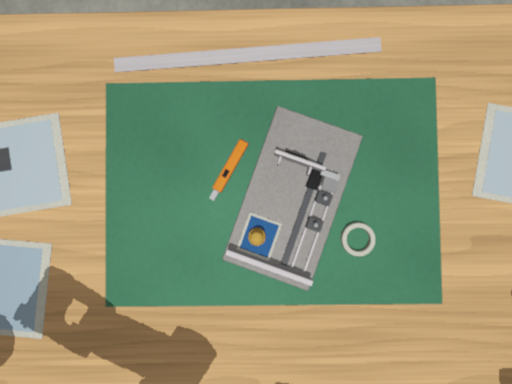

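View pics/scene1.png

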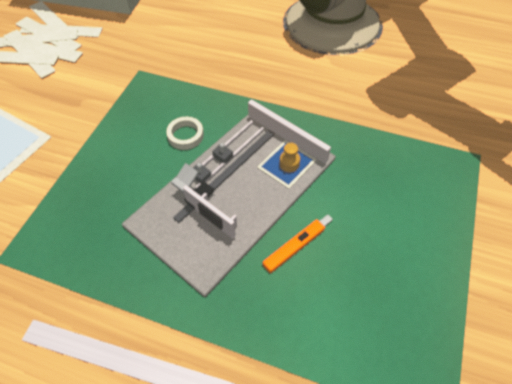

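The top view shows the fence at the bottom (~(268,270)), so the push direction is towards the robot. The guide top runs (275,152)-(338,177), and the pin blocks are at ~(324,198) and (315,224). The weight is at (257,237), the tape at (359,239) and the cutter at (229,170). The scene view agrees.

```bash
python3 - <<'E'
from h import *
z=np.load('pics/top1.npz'); im,d=z['im'],z['d']; C=cam('top'); P=pts(C,d)
hsv=cv2.cvtColor(im,cv2.COLOR_RGB2HSV)
roi=np.zeros(d.shape,bool); roi[95:300,200:385]=1
notmat=((hsv[...,1]<90)&roi).astype(np.uint8)
notmat=cv2.morphologyEx(notmat,cv2.MORPH_CLOSE,np.ones((15,15)))
cs=max(cv2.findContours(notmat,0,2)[0],key=cv2.contourArea); r=cv2.minAreaRect(cs); b=cv2.boxPoints(r)
W=np.array([ray(C,*p,.012) for p in b]); print(b,W,[np.linalg.norm(W[i]-W[i-1]) for i in range(4)])
print('deck z',np.median(P[130:140,290:300,2]),'mat z',np.median(P[100:130,150:200,2]))
g=roi&(P[...,2]>.055)&(np.mgrid[:384,:512][0]<190); print(g.sum(),P[g].mean(0),P[g][:,2].max())
q=P[g][:,:2]; rr=cv2.minAreaRect(q.astype(np.float32)*1000); print(rr)
# fence-direction: long axis
i=np.argmax([np.linalg.norm(W[i]-W[i-1]) for i in range(4)]); ax=(W[i]-W[i-1]); ax/=np.linalg.norm(ax); ax*=-np.sign(ax[0])if True else 1
O=W.mean(0); ay=np.array([-ax[1],ax[0],0]); print('O',O,'ax',ax,'yaw',np.degrees(np.arctan2(ax[1],ax[0])))
print('guide in tray',((P[g]-O)@ax).mean(),np.percentile((P[g]-O)@ax,[2,98]),np.percentile((P[g]-O)@ay,[2,98]))
print('pad',O-.086*ax-.015*ay)
E
```

```text
[[188.91248 249.36484]
 [244.39685  92.70304]
 [408.3706  150.77707]
 [352.88623 307.43887]] [[ 0.43458527  0.18078826  0.012     ]
 [ 0.77766312  0.05540427  0.012     ]
 [ 0.6432864  -0.30131649  0.012     ]
 [ 0.30584789 -0.17312747  0.012     ]] [np.float64(0.3766027887297479), np.float64(0.3652719017759383), np.float64(0.3811912981975391), np.float64(0.36096699806736526)]
deck z 0.011590679644216617 mat z 0.0008104197319863116
424 [ 0.60280578 -0.05497763  0.17376245] 0.8091558553736768
((598.6495361328125, -51.4827880859375), (98.74671173095703, 150.68045043945312), 8.30644702911377)
O [ 0.54034567 -0.05956286  0.012     ] ax [-0.35251782 -0.9358051   0.        ] yaw -110.64139371819813
guide in tray -0.02630918503453734 [-0.07938104  0.05345966] [-0.02795767  0.08536944]
pad [0.55662513 0.02620415 0.012     ]
```

```bash
python3 - <<'E'
from h import *
z=np.load('pics/top1.npz'); im,d=z['im'],z['d']; C=cam('top'); P=pts(C,d)
Z=P[...,2]; ok=(d>0)&(Z<.1); roi=np.zeros(d.shape,bool); roi[95:300,200:385]=1
m=(ok&roi&(Z>.006)).astype(np.uint8); m=cv2.morphologyEx(m,cv2.MORPH_OPEN,np.ones((3,3)))
cs=max(cv2.findContours(m,0,2)[0],key=cv2.contourArea); M=np.zeros_like(m); cv2.drawContours(M,[cs],-1,1,-1)
M=M.astype(bool); low=M&ok&(Z<.018)
r=cv2.minAreaRect(P[low][:,:2].astype(np.float32)); print(r,low.sum())
b=cv2.boxPoints(r); i=0 if np.linalg.norm(b[1]-b[0])>np.linalg.norm(b[2]-b[1]) else 1
ax=(b[i+1]-b[i]); ax/=np.linalg.norm(ax); ax=ax*-np.sign(ax[0]); ay=np.array([-ax[1],ax[0]]); O=np.array(r[0])
print('ax',ax,'yaw',np.degrees(np.arctan2(ax[1],ax[0])))
L=lambda m:np.c_[(P[m][:,:2]-O)@ax,(P[m][:,:2]-O)@ay]*1000
for n,mm in(('fence',M&ok&(Z>.03)),('high',M&ok&(Z>.056))):
    l=L(mm); sel=l[:,0]>140 if n=='fence' else l[:,0]<0; l=l[sel]; print(n,len(l),np.percentile(l,[2,50,98],axis=0).round(1), P[mm][sel][:,2].max())
print('pad',O-.086*ax-.015*ay)
# oblong slice in tray y 50..74: z>0.03
l=L(M&ok&(Z>.02));zz=P[M&ok&(Z>.02)][:,2]; k=(l[:,1]>50)&(l[:,1]<76); 
for x0 in range(-90,100,4):
    t=k&(abs(l[:,0]-x0)<2); 
    if t.any(): print(x0,t.sum(),round(zz[t].max()*1000),end=' | ')
np.savez('tray.npz',O=O,ax=ax,ay=ay)
E
```

```text
((0.5452660918235779, -0.04683975875377655), (0.20046564936637878, 0.36047741770744324), 69.55397033691406) 12082
ax [-0.9370017   0.34932482] yaw 159.55397
fence 665 [[148.6 -91.2]
 [153.1   0.6]
 [160.5  90.3]] 0.055426949911364876
high 371 [[-85.4 -65.8]
 [-75.2  -8.1]
 [-37.   72. ]] 0.06895909636572894
pad [ 0.63108811 -0.06282667]
-74 24 48 | -70 23 48 | -66 24 48 | -62 22 49 | -58 23 50 | -54 21 53 | -50 21 56 | -46 24 59 | -42 24 61 | -38 24 63 | -34 16 58 | -30 22 33 | -26 20 51 | -22 24 53 | -18 24 52 | -14 25 47 | -10 22 34 | -6 8 34 | 6 2 22 | 10 1 21 | 14 1 23 | 18 2 21 | 26 12 33 | 30 24 35 | 34 24 50 | 38 23 54 | 42 23 52 | 46 21 35 | 50 22 34 | 54 2 21 | 58 1 20 | 62 1 21 | 66 1 21 | 70 1 22 | 74 1 20 | 78 1 21 | 86 1 21 | 90 1 21 | 94 1 21 |
```

```bash
python3 -m pendant '[[[40,-48,0],0,-1],[[40,-48,0],0,-1],[[40,-48,0],0,-1],[[40,-48,0],0,-1],[[40,-48,0],0,-1],[[40,-48,0],0,-1],[[40,-48,0],0,-1],[[40,-48,0],0,-1],[[40,-48,0],0,-1],[[40,-48,0],0,-1],[[40,-48,0],0,-1],[[40,-48,0],0,-1]]' 20
```

```text
time_s: 1.6
position: [0.6701, -0.0651, 0.2274]
tool_rot: [[-0.938, 0.346, -0.006], [0.346, 0.938, -0.001], [0.005, -0.003, -1.0]]
ft_force: [0.3, 1.0, 0.1]
grip_width: 0.0
```

```bash
python3 -m pendant '[[[5,-14,-3],0,-1],[[1,0,0],0,-1],[[0,0,0],0,-1]]'; python3 - <<'E'
from h import *
im,d,s=snap('wrist','w1'); t=np.load('tray.npz'); print(s['position'],s['tool_rot'].round(3),(s['position'][:2]-t['O'])@np.c_[t['ax'],t['ay']])
im,d,s=snap('top','top2')
E
```

```text
time_s: 1.98
position: [0.6765, -0.0813, 0.2217]
tool_rot: [[-0.937, 0.348, -0.01], [0.348, 0.937, 0.0], [0.009, -0.003, -1.0]]
ft_force: [-0.5, 0.8, 0.5]
grip_width: -0.0
[ 0.67653789 -0.08134703  0.22166555] [[-0.937  0.348 -0.01 ]
 [ 0.348  0.937  0.   ]
 [ 0.009 -0.003 -1.   ]] [-0.13505615 -0.01352312]
```

View pics/w1.png

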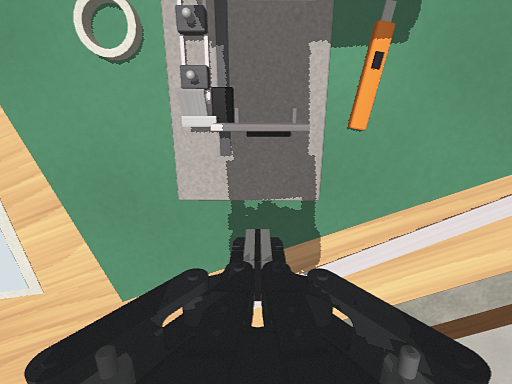

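The wrist view shows the closed fingers at (258,245), in line with the pad at (268,134). Pin 1 is at ~(193,75), pin 2 at ~(187,13), and the tongue trailing edge is near (199,124). The path is clear.

```bash
python3 - <<'E'
from h import *
z=np.load('pics/w1.npz'); s=dict(position=z['p'],tool_rot=z['R']); C=cam('wrist',s); t=np.load('tray.npz'); B=np.c_[t['ax'],t['ay']]
for n,u,v,h in(('pin1',193,74,.052),('pin2',187,12,.052),('edge',199,126,.048),('guidetopfront',268,131,.066),('padL',247,134,.06),('padR',291,134,.06),('deckL',180,199,.012),('deckR',318,198,.012)): print(n,((ray(C,u,v,h)[:2]-t['O'])@B*1000).round(1))
P=pts(C,z['d']); L=(P[...,:2]-t['O'])@B*1000
for a,b,n in((-40,0,'pin1'),(20,60,'pin2')):
    m=(abs(L[...,1]-62)<9)&(L[...,0]>a)&(L[...,0]<b)&(P[...,2]>.045)&(P[...,2]<.06); print(n,m.sum(),L[m].mean(0) if m.any() else 0,np.percentile(L[m][:,0],[3,97]) if m.any() else 0)
E
python3 -m pendant '[[[-2,0,-60],0,-1],[[0,0,-60],0,-1],[[0,0,-40],0,-1],[[0,0,-18],0,-1],[[0,0,0],0,-1]]'
```

```text
pin1 [-20.8  57.4]
pin2 [37.7 59.5]
edge [-76.2  55.3]
guidetopfront [-80.5 -24.6]
padL [-84.3  -1.1]
padR [-84.2 -50.9]
deckL [-178.3   96.3]
deckR [-176.4  -98.1]
pin1 116 [-26.69318988  61.0918712 ] [-39.68681094 -17.32453162]
pin2 92 [37.54099705 60.58525285] [33.78697282 41.78484295]
time_s: 2.7
position: [0.6731, -0.0751, 0.0437]
tool_rot: [[-0.94, 0.342, -0.003], [0.342, 0.94, -0.001], [0.002, -0.002, -1.0]]
ft_force: [0.5, -0.1, 1.0]
grip_width: 0.0004
```

```bash
python3 -m pendant '[[[-9,3.5,0],0,-1],[[-9,3.5,0],0,-1],[[-4,1.5,0],0,-1],[[-4,1.5,0],0,-1],[[-4,1.5,0],0,-1],[[-4,1.5,0],0,-1],[[-4,1.5,0],0,-1],[[-4,1.5,0],0,-1],[[-4,1.5,0],0,-1]]'; python3 - <<'E'
from h import *
s=env.observe();t=np.load('tray.npz'); print((s['position'][:2]-t['O'])@np.c_[t['ax'],t['ay']]*1000,s['ft_force'][:2]@t['ax'])
E
```

```text
time_s: 3.82
position: [0.6307, -0.0578, 0.0487]
tool_rot: [[-0.94, 0.342, 0.018], [0.342, 0.94, -0.007], [-0.019, -0.0, -1.0]]
ft_force: [6.5, -1.1, -4.3]
grip_width: 0.0001
[-83.85568712 -19.51663546] -6.529787153810702
```

```bash
python3 -m pendant '[[[-4,1.5,-1],0,-1],[[-4,1.5,-1],0,-1],[[-4,1.5,-1],0,-1],[[-4,1.5,-1],0,-1],[[-4,1.5,-1],0,-1],[[-4,1.5,-1],0,-1],[[-4,1.5,-1],0,-1],[[-4,1.5,-1],0,-1],[[-4,1.5,-1],0,-1],[[-4,1.5,-1],0,-1]]'; python3 - <<'E'
from h import *
im,d,s=snap('wrist','w2')
t=np.load('tray.npz'); print((s['position'][:2]-t['O'])@np.c_[t['ax'],t['ay']]*1000,s['ft_force'][:2]@t['ax'],s['time_s'])
E
```

```text
time_s: 5.08
position: [0.6126, -0.0511, 0.0494]
tool_rot: [[-0.935, 0.346, 0.083], [0.345, 0.938, -0.025], [-0.086, 0.006, -0.996]]
ft_force: [9.8, -1.8, -0.9]
grip_width: 0.0
[-64.56578419 -19.57612715] -9.8251785636705 5.075
```

View pics/w2.png

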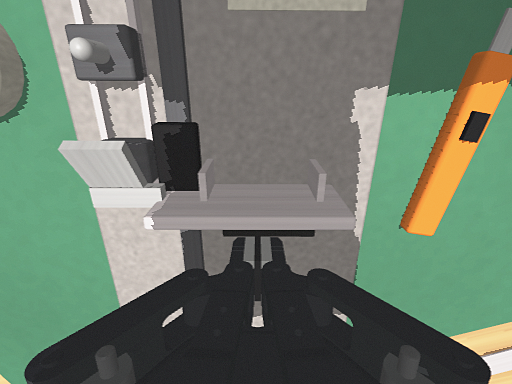

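The tongue is riding onto pin 1 (pin 1 hidden under it at ~(110,150)), and pin 2 at (85,50) is still well ahead. The tool lags and tilts under load, so I'll use fewer, slightly larger steps.

```bash
python3 -m pendant '[[[-7,2.6,-2],0,-1],[[-7,2.6,-2],0,-1],[[-7,2.6,-2],0,-1],[[-7,2.6,-1],0,-1]]'; python3 - <<'E'
from h import *
im,d,s=snap('wrist','w3'); print(s['tool_rot'][:,2])
t=np.load('tray.npz'); print((s['position'][:2]-t['O'])@np.c_[t['ax'],t['ay']]*1000,s['ft_force'][:2]@t['ax'],s['position'][2])
E
```

```text
time_s: 5.62
position: [0.5962, -0.0449, 0.0499]
tool_rot: [[-0.93, 0.347, 0.118], [0.346, 0.938, -0.034], [-0.122, 0.009, -0.992]]
ft_force: [9.8, -2.7, -3.4]
grip_width: 0.0001
[ 0.11761036 -0.03443518 -0.9924626 ]
[-47.01194063 -19.59836751] -10.097432002587015 0.04985737182515132
```

```bash
python3 -m pendant '[[[-7.5,2.8,-3],0,-1],[[-7.5,2.8,-3],0,-1],[[-7.5,2.8,-3],0,-1],[[-7.5,2.8,-3],0,-1]]'; python3 - <<'E'
from h import *
im,d,s=snap('wrist','w4'); snap('top','top4'); print(s['tool_rot'][:,2])
t=np.load('tray.npz'); print((s['position'][:2]-t['O'])@np.c_[t['ax'],t['ay']]*1000,s['ft_force'][:2]@t['ax'],s['position'][2])
E
```

```text
time_s: 6.18
position: [0.5784, -0.0383, 0.0471]
tool_rot: [[-0.924, 0.348, 0.155], [0.346, 0.937, -0.046], [-0.161, 0.011, -0.987]]
ft_force: [7.5, -3.0, 8.0]
grip_width: -0.0003
[ 0.15528851 -0.04570689 -0.98681121]
[-28.09448024 -19.62244373] -8.081001675256905 0.04709769426849286
```

View pics/w4.png

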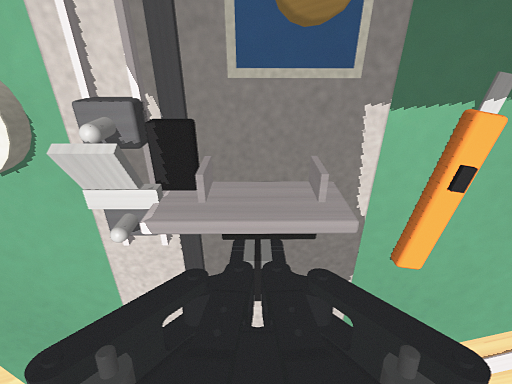

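Pin 1 is up again behind the tongue: its head is at (122,228), behind the edge at row ~208, and contact force is about 8 N. I'll hold briefly, then retreat.

```bash
python3 -m pendant '[[[-3,1,0],0,-1],[[-2,0.7,0],0,-1],[[2,-0.7,0],0,-1],[[3,-1,0],0,-1],[[3,-1,0],0,-1],[[4,-1.5,0],0,-1],[[5,-2,0],0,-1],[[8,-3,0],0,-1],[[12,-4.5,0],0,-1],[[15,-5.5,0],0,-1],[[0,0,0],0,-1]]'; python3 - <<'E'
from h import *
im,d,s=snap('wrist','w5'); snap('top','top5'); print(s['tool_rot'][:,2])
t=np.load('tray.npz'); print((s['position'][:2]-t['O'])@np.c_[t['ax'],t['ay']]*1000,s['ft_force'],s['position'][2])
E
```

```text
time_s: 7.65
position: [0.6358, -0.0603, 0.0503]
tool_rot: [[-0.92, 0.35, 0.175], [0.346, 0.937, -0.052], [-0.182, 0.013, -0.983]]
ft_force: [-0.3, -0.5, -0.6]
grip_width: -0.0004
[ 0.17505807 -0.05179463 -0.98319479]
[-89.4928989  -19.02931307] [-0.28791492 -0.49429457 -0.62276884] 0.05031129312559085
```

View pics/w5.png

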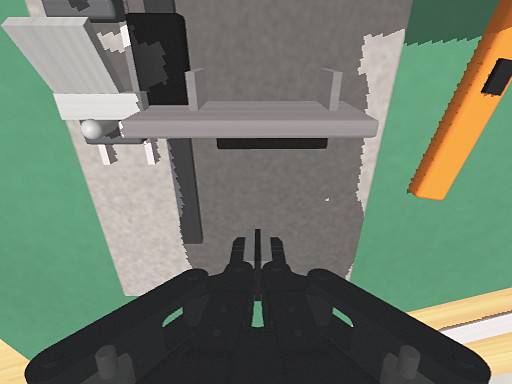

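The fingers are clear, and the tongue edge (~row 118) sits against pin 1, whose head is up at (93,129). I'll rise clear and check numerically.

```bash
python3 -m pendant '[[[9,-3,10],0,-1],[[0,0,40],0,-1],[[0,0,50],0,-1],[[0,0,50],0,-1],[[0,0,0],0,-1]]'; python3 - <<'E'
from h import *
t=np.load('tray.npz'); B=np.c_[t['ax'],t['ay']]
im,d,s=snap('top','top6'); C=cam('top'); z1=np.load('pics/top1.npz')
for n,D in(('before',z1['d']),('after',d)):
    P=pts(C,D); L=(P[...,:2]-t['O'])@B*1000
    m=(P[...,2]>.06)&(P[...,2]<.075)&(L[...,1]>-75)&(L[...,1]<35)&(abs(L[...,0]+50)<70); print(n,m.sum(),np.percentile(L[m][:,0],[5,50,95]))
    m=(abs(L[...,1]-62)<8)&(P[...,2]>.045)&(P[...,2]<.056)&(L[...,0]>-40)&(L[...,0]<-8); print('pin z',m.sum(),P[m][:,2].max() if m.any() else 0,np.percentile(L[m][:,0],[5,95]))
    m=(abs(L[...,0]-125)<30)&(abs(L[...,1])<90)&(P[...,2]>.04)&(P[...,2]<.07); print('weight',L[m].mean(0))
print(env.observe()['position'],env.observe()['ft_force'],(cv2.absdiff(im,z1['im']).sum(2)>60)[130:210,200:247].sum())
E
```

```text
time_s: 8.38
position: [0.6404, -0.0612, 0.2037]
tool_rot: [[-0.922, 0.349, 0.169], [0.346, 0.937, -0.05], [-0.176, 0.013, -0.984]]
ft_force: [-0.5, -0.4, -0.8]
grip_width: -0.0001
before 269 [-84.62845158 -76.83649295 -72.36144295]
pin z 23 0.05577184714391148 [-34.34478224 -16.16219584]
weight [139.44511449 -12.39108333]
after 229 [-24.9125636  -17.40961266 -12.47928412]
pin z 40 0.053890943792467394 [-23.35453324  -8.99251975]
weight [151.23201023 -85.44804094]
[ 0.63940541 -0.06100462  0.20105144] [-0.78066285  0.24607916 -0.70546379] 89
```

View pics/top6.png

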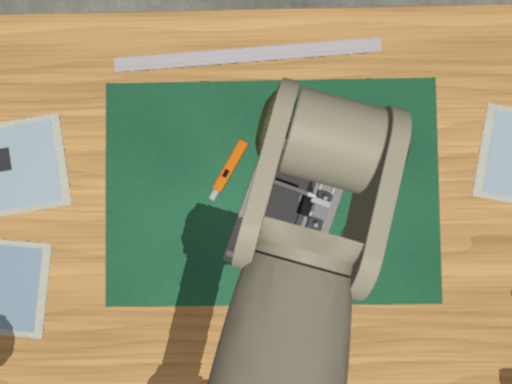

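The guide travelled about 59.5 mm, matching the pin-1 estimate of about 60.5. The weight is hidden by the arm in this view, so that reading is not valid, but nothing came near it.

```bash
python3 -c "
from rig import ticket; print(ticket.close_job())"
```

```text
the job is handed in; nothing more can be done
None
```

I pushed the guide in with closed fingertips until the first pin sprang up behind the tongue, then eased back so the guide latched on that pin. I raised the tool clear and handed the job in at about 8.5 s. No verdict was reported.

**Push:** At the deepest point I checked, the tongue was an estimated 9 mm past the first pin. A short extra push followed, and it stayed far from the second. The wrist force readings I took during the push were 6.5–10 N along the push direction; I did not log the peak.

**Final position:** The guide rests at about 59.5 mm of travel, against my estimate of about 60.5 mm for the first pin, with 2 mm or so of measuring error. The last close view showed the tongue against the pin with the pin up (top about 53 mm, where 52 is fully up). The force on the tool was near zero, so it was touching nothing.

**Checks that failed or disagreed:**
- **Weight and tape:** The arm hid both in the last top view, so the final weight reading is invalid. In the last wrist views where they showed, the weight was still on its blue patch and the tape looked undisturbed. The cutter was where it started.
- **Tool tilt:** The tool tilted about 10° under load, so I switched to fewer, larger steps. It did not affect the result.

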